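Refit and lock the carrier sleeve of a tube rotator

ROBOT

A 6-joint arm with a two-finger parallel gripper is mounted at the origin on a cart in front of the work surface, level with it; the furniture and walls round the work are solid. World frame = base frame: x ahead of the robot, y to its left, z up, the work surface at z = 0. Lengths are in m, angles in rad, forces in N, time in s.
With the tool pointing down it reaches from about 0.3 to 0.95 m from the base axis. Payload 3.1 kg.
Tool frame: the origin (TCP) lies at the very end of the fingers, on their centre line; the grasp point (between the pads) lies 19 mm behind it (bot.grip_depth is the distance from the TCP to the grasp point, in m); z points along the fingers, y is the line along which they close (so a half turn about z gives the same grasp; the last joint's range is limited). The gripper opens to 85 mm and grips with 20 to 120 N. Pads are 22 mm wide; open, the fingers measure 114 mm over their backs; the gripper's body (76 mm by 85 mm) begins 54 mm behind the grasp point. The pads swing forward as they close: fully open they stand 13 mm farther back than shut.
Start: joints at [1.032, 0.308, 1.634, -0, 1.2, -0.07], TCP at [0.282, 0.558, 0.231] pointing down, gripper open.
Joint ranges: [-3.06, 3.06], [-0.79, 1.96], [0.05, 2.63], [-1.19, 4.34], [0.05, 2.64], [-2.94, 2.94]. Speed limits (rad/s): [2.79, 2.79, 3.14, 3.14, 3.14, 3.14].

INTERFACE

Orientations are given as [roll, pitch, yaw] about the fixed x, y, z axes, in that order (R = Rz(yaw) Ry(pitch) Rx(roll)).
In Python, from rig import bot gives the robot as it stands.
- The arm moves only by the tool servo_tool, never from a script. Its argument "increments" is a list of rows, each an object of numbers: "x", "y", "z": the shift along the tool's x, y, z in units of 0.04 m (1.0 is 0.04 m); "yaw": the turn about the tool's z in units of 0.15 rad (1.0 is 0.15 rad); "grip": the closure, from 0 (fully open) to 1 (shut). In form: [{"x": .., "y": .., "z": .., "yaw": .., "grip": ..}, ...]. A call has 1 to 12 rows; each row shifts and turns the commanded pose from where the row before left it, along the tool's axes as they then stand; what a row does not reach is not made up. A row lasts 1/8 s, in which the tool goes at most 62.5 mm and 10.7 degrees, less where a joint would pass 70% of its speed; a pose out of reach is approached as far as the arm can. A call with a number of a shift or a turn outside -1 to 1 is refused whole. A call with a gripper value outside its range is refused whole. The fingers move at their own pace and stop on an object; "grip_force" is the grip in N (left out, the last holds). Time passes only in rows, so rows that do not move let the fingers close. It gives the time, the measured TCP pose, the force, the opening and the grip force at its end, in the units of the state.
- bot.get_state(): the state, without advancing time (a new reading comes with each control period).
- bot.snapshot(name): name is "side" or "top" or "wrist"; returns the picture (400x640x3 uint8, red, green, blue); there is no depth.
- bot.camera_info(name): a dict with "K" (3x3 intrinsics, pixels), "k1" (the pictures are not rectified: a ray, as slopes to the right and down, at radius r is drawn at 1 + k1 r^2 times it, then the intrinsics apply), "world_to_cam" (4x4, takes a point from world to camera coordinates). Camera axes: x right, y down, z forward; pixel columns grow to the right and rows downward; lengths in m; the calibration is good to about 2 mm. A picture is of the moment at which its call begins: read the wrist's pose just before it. camera_info takes no time and is no camera call; for the wrist camera it gives the pose at the moment of the call.
- bot.job_done(): hands the job in; it is judged then, once.
Trained networks look in the newest picture that a camera, given by its name, has taken for a name from the list of things; names that differ only in an ending like _2 or _b are one class to them, and where a whole thing is asked for, a point or a joint stands for the part that bears it (a point fixed in the world has none). Each returns a list of dicts, best first, with "confidence" (0 to 1); they miss things now and then, are a little off and sometimes report something else, mostly with a low value. They report only what shows in the picture. A call takes as long as a camera call. They do not tell look-alikes from the thing itself.
- bot.regions_of(camera, query): "pixels" (400x640 bool, what is visible of it) and "bbox" ([left, top, right, bottom] as shares, 0 to 1, of the picture: columns of its width, rows of its height, round what is visible of it).
- bot.landmark_of(camera, query): "position" ([row, column] as shares, 0 to 1, of the picture: columns of its width, rows of its height: a listed point, or the origin of a listed thing).
The state is a dict: "time": time; "joint_pos": joint angles; "qd": joint speeds; "joint_torque": joint torques, N m; "position": TCP position; "eef_rot": TCP orientation; "contact_force": force on the tool from outside, world axes, zero at the start; "ft_torque": the same for the moment, N m; "finger_gap": finger opening in m; "grasp_force": force on a finger pad.
Only numpy, scipy, OpenCV 4.12 (cv2) and the standard library are available. Lean on these libraries where they do the work, as an engineer would, in place of code of your own. Each camera call takes 0.05 s, during which the arm holds its last target. There are 200 camera calls.

TASK

Get the tube rotator ready for loading: slide the orange and blue carrier sleeve, blue flange first, over its leaning steel spindle and keep hold of it until it is fully home on the seat. Then swing the red keeper all the way round so that its tongue locks over the blue flange, and let go. Leave the bottles, boxes, timer and mouse where they stand.

Things in the scene. Friction and masses are not known exactly. Their poses are not given: they have to be found in the camera images.
- sleeve: Carrier sleeve, loose, upright on the counter, left or right of the rotator: blue flange 80 mm across, 10 mm thick at the bottom, above it an orange round neck 44 mm across; 80 mm tall in all, bore 28 mm right through, about 0.22 kg. Origin on the bore's axis at the flange's underside, z along the bore towards the neck.
- spindle: White tilted head of the fixed tube rotator, face 150 (x) by 140 (y) mm, with round steel spindle. Origin: centre of the dark seat at its foot, 3 mm over the face, 85 mm above the counter; z along the spindle (leans 30 degrees, top towards the robot), x up the slope, y left. Spindle 25 mm thick, 72 long, last 12 taper to 12 mm. Sleeve home: origins and z axes coincide.
- keeper_post (a point): Point on the 14 mm round black post on the handle end of the red keeper, 45 mm over the seat; the post is parallel to the spindle, free from 24 to 62 mm over the seat. Keeper: bar 87 x 16 mm, pivot parallel to the spindle at x 0, y 58 mm of the spindle's frame; post 55 mm from it, tongue 32 mm to the other side, underside 13 mm, pivot cap 25 mm over the seat.
- keeper (a joint): Keeper angle, rad: 0 locked (tongue over the flange, pointing at the spindle), positive open. The post is at x = -55 sin(q), y = 58 + 55 cos(q) mm in the spindle's frame: at 1.57 on the robot's side, at 0 farthest from the spindle. Stops at 0 and 1.6; light friction (about 1 N at the post), stays where left.
- bottle: White bottle with a pale ribbed cap and a printed band on one side, 50 mm across, 120 mm tall, standing on the side where the sleeve is not. Origin under its centre. Leave alone.
- tips: Blue box with a clear lid, 87 x 121 x 83 mm, at the back left. Leave alone.
- carton: White carton with a blue band, 62 x 90 x 50 mm, at the back, left of the rotator. Leave alone.
- timer: Pale bench timer with three round keys, 66 x 66 x 20 mm, near the counter's front edge. Leave alone.
- stain: Small brown bottle with black cap, 32 mm across, 75 mm tall, at the left. Leave alone.
- mouse: Black computer mouse, 110 x 62 x 34 mm, at the far right. Leave alone.
Mind the look-alikes: they are no part of the job. Of the things that look like the sleeve, take the one that is farthest to the robot's right at the start.

How it is judged:
By the outcome, as a careful person would: the job done as asked, in the order asked, and still so for the second after the job is handed in, with the robot touching nothing.
It also fails if it takes over 54 s, if anything falls off the work surface, if the arm or the gripper's body presses on something with over 40 N, if the wrist force passes 120 N, or if a joint passes its speed limit or range.

## Working session

There is one attempt and no reset: what is moved stays moved. The work goes in short steps, Python scripts to look and compute and a tool call to move; the robot and the scene stay as the last step left them, time stands still between calls to the robot, and variables do not carry over. Pictures are saved under pics/ and viewed, at most 10 in all, crops included, and the job is handed in when it is done.

Besides the shell and the picture viewer there is one more tool, called after "Emit:" as name(argument=value, ...) on one line, values as JSON. servo_tool: Moves the arm, as the interface text tells. Its arguments: {"type":"object","properties":{"increments":{"type":"array","items":{"type":"object","properties":{"x":{"type":"number"},"y":{"type":"number"},"z":{"type":"number"},"yaw":{"type":"number"},"grip":{"type":"number"}}}},"grip_force":{"type":"number"}},"required":["increments"]}

```bash
ls; mkdir -p pics
python3 - <<'E'
from rig import bot
import cv2, numpy as np
for n in ("top","side"):
    im=bot.snapshot(n); cv2.imwrite(f"pics/{n}0.png",im[:,:,::-1])
    c=bot.camera_info(n); print(n,np.round(c["K"],1).tolist(),c["k1"],np.round(c["world_to_cam"],3).tolist())
    for q in ("sleeve","spindle","keeper_post","bottle"):
        for r in bot.landmark_of(n,q): print(q,np.round(np.array(r["position"])*[400,640],1),round(r["confidence"],2))
print(bot.get_state())
E
```

```text
pics
top [[426.9, 0.0, 318.4], [0.0, 426.9, 201.7], [0.0, 0.0, 1.0]] -0.057543529039355085 [[0.084, -0.996, -0.004, 0.083], [-0.896, -0.074, -0.438, 0.527], [0.436, 0.04, -0.899, 1.417], [0.0, 0.0, 0.0, 1.0]]
sleeve [226.1 266.3] 0.68
sleeve [238.  230.6] 0.37
spindle [194.9 361.2] 0.73
spindle [198.3 244.6] 0.51
keeper_post [210.1 344.1] 0.49
bottle [234.6 422. ] 0.83
side [[492.6, 0.0, 312.8], [0.0, 492.6, 196.5], [0.0, 0.0, 1.0]] -0.09483448590302258 [[-0.871, -0.491, -0.02, 0.514], [-0.216, 0.42, -0.881, 0.148], [0.441, -0.763, -0.472, 1.775], [0.0, 0.0, 0.0, 1.0]]
sleeve [324.2 243.2] 0.89
sleeve [274.4 294.3] 0.88
sleeve [294.2 268.8] 0.82
sleeve [249.1 302.7] 0.59
spindle [182.3 319.3] 0.82
keeper_post [186.8 333. ] 0.39
bottle [183.  363.7] 0.61
{'time': 0.5, 'joint_pos': array([ 1.03227946e+00,  3.08164679e-01,  1.63387272e+00, -8.97881563e-06,
        1.19968484e+00, -6.97113245e-02]), 'qd': array([ 0.00131515, -0.00109646, -0.0019675 ,  0.00117812,  0.00039589,
        0.00099486]), 'joint_torque': array([-6.81471047e-04, -4.14815962e+01, -2.76720715e+01, -1.12641374e-04,
        2.50834739e-03, -7.57384875e-07]), 'position': array([0.28240346, 0.55752148, 0.23119698]), 'eef_rot': array([-3.14146280e+00, -6.79303224e-07,  2.67279037e+00]), 'contact_force': array([ 0.74173207,  0.2187918 , -0.02559887]), 'ft_torque': array([-0.01420092, -0.04064718, -0.03796808]), 'grasp_force': 0.0, 'finger_gap': 0.08545752612585092}
```

View pics/top0.png

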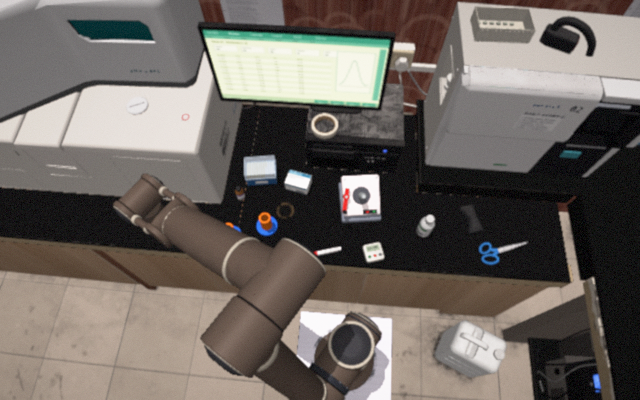

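View pics/side0.png

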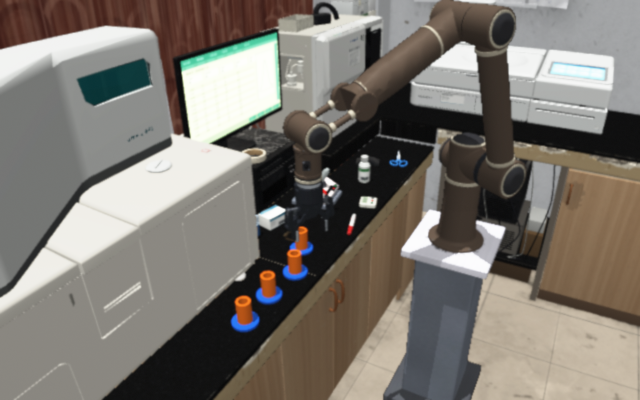

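The top view shows the arm partly hiding the counter. The rotator is at about (361,197), with the red keeper on its left. The bottle is at (427,226).

The side view shows four sleeve look-alikes at (302,240), (294,265), (268,288) and (244,314). Robot's right is −y, which is to the right in the top view and towards the far end in the side view. That makes the sleeve side (302,240), which is top (266,224).

```bash
cat > h.py <<'E'
import numpy as np, cv2
from rig import bot
def ray(cam,px,c=None):
    "px (col,row) -> origin, world dir"
    c=c or bot.camera_info(cam); K=np.array(c["K"]); T=np.array(c["world_to_cam"])
    d=np.array([c["k1"],0,0,0,0.])
    u=cv2.undistortPoints(np.array([[px]],float),K,d)[0,0]
    R=T[:3,:3]; v=R.T@np.array([u[0],u[1],1]); return -R.T@T[:3,3], v/np.linalg.norm(v)
def onz(cam,px,z,c=None):
    o,v=ray(cam,px,c); return o+v*(z-o[2])/v[2]
def proj(cam,P,c=None):
    c=c or bot.camera_info(cam); T=np.array(c["world_to_cam"]); 
    return cv2.projectPoints(np.array(P,float).reshape(-1,1,3),cv2.Rodrigues(T[:3,:3])[0],T[:3,3],np.array(c["K"]),np.array([c["k1"],0,0,0,0.]))[0][:,0]
def tri(obs):
    A=np.zeros((3,3));b=np.zeros(3)
    for cam,px in obs:
        o,v=ray(cam,px);M=np.eye(3)-np.outer(v,v);A+=M;b+=M@o
    return np.linalg.solve(A,b)
def lm(cam,q): return [(np.array(r["position"])[::-1]*[640,400],round(r["confidence"],2)) for r in bot.landmark_of(cam,q)]
E
python3 - <<'E'
from h import *
print("sleeve", onz("top",(266.3,226.1),0), onz("side",(302.7,249.1),0))
for p in [(294.3,274.4),(268.8,294.2),(243.2,324.2)]: print(onz("side",p,0))
print("spindle",onz("top",(361.2,194.9),.085),onz("side",(319.3,182.3),.085), tri([("top",(361.2,194.9)),("side",(319.3,182.3))]))
t=cv2.imread("pics/top0.png"); s=cv2.imread("pics/side0.png")
a=cv2.resize(t[150:270,210:450],(800,400),interpolation=cv2.INTER_CUBIC)
b=cv2.resize(s[170:230,260:400],(466,200),interpolation=cv2.INTER_CUBIC)
cc=np.zeros((600,800,3),np.uint8);cc[:400]=a;cc[400:,:466]=b
b2=cv2.resize(s[220:340,220:340],(200,200));cc[400:,500:700]=b2
cv2.imwrite("pics/crop1.png",cc)
E
```

```text
sleeve [0.45749471 0.32166639 0.        ] [4.50308547e-01 3.19998112e-01 1.11022302e-16]
[ 4.00629874e-01  4.58692932e-01 -1.11022302e-16]
[0.41807398 0.58185216 0.        ]
[0.40812635 0.72856908 0.        ]
spindle [ 0.57720346 -0.02854354  0.085     ] [ 0.56788813 -0.018204    0.085     ] [ 0.57701427 -0.02950443  0.07937427]
```

View pics/crop1.png

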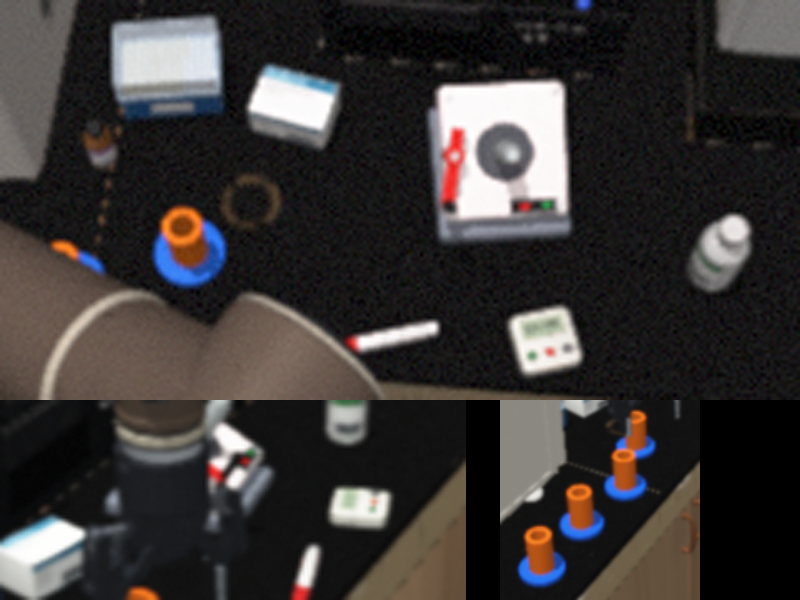

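Confirmed in the crop: the sleeve meant is the one at top (266,224), with its base near (0.455, 0.321). The other three look-alikes are all farther left, at y ≥ 0.459. The keeper stands open, with its handle on the robot's side. Next I move above the sleeve.

Emit:
servo_tool(increments=[{"yaw": -1}, {"yaw": -1}, {"yaw": -1}, {"yaw": -0.125}, {"x": -0.72, "y": -0.98}, {"x": -0.72, "y": -0.98}, {"x": -0.72, "y": -0.98}, {"x": -0.72, "y": -0.98}, {"x": -0.72, "y": -0.98}, {"x": -0.72, "y": -0.98}, {}, {}])

```text
schema error: expected keys x, y, z, yaw, grip
```

Run:
```python
from h import *
s=bot.get_state(); print(s["position"],s["eef_rot"],s["joint_pos"])
c=bot.camera_info("wrist"); im=bot.snapshot("wrist"); cv2.imwrite("pics/w1.png",im[:,:,::-1])
T=np.array(c["world_to_cam"]);print("cam",-T[:3,:3].T@T[:3,3],T[2,:3])
for p,k in lm("wrist","sleeve"): print(p,k,onz("wrist",p,0,c))
for n in("top","side"):
    bot.snapshot(n)
    for q in("sleeve","spindle","keeper_post"):
        for p,k in lm(n,q): print(n,q,p,k,onz(n,p,0 if q=="sleeve" else .085))
```

```text
[0.28240346 0.55752148 0.23119698] [-3.14146280e+00 -6.79303224e-07  2.67279037e+00] [ 1.03227946e+00  3.08164679e-01  1.63387272e+00 -8.97881563e-06
  1.19968484e+00 -6.97113245e-02]
cam [0.21572747 0.59248294 0.37431694] [ 0.26106655 -0.13262793 -0.95616635]
[228.032 350.68 ] 0.87 [0.46053659 0.32364801 0.        ]
[387.52 252.  ] 0.72 [ 4.19829456e-01  5.90001487e-01 -5.55111512e-17]
[487.104 205.   ] 0.67 [0.41661053 0.72509088 0.        ]
[286.912 285.32 ] 0.63 [0.40434792 0.45053511 0.        ]
top sleeve [264.832 225.6  ] 0.93 [0.4590792  0.32755483 0.        ]
top sleeve [232.128 235.2  ] 0.6 [0.40958188 0.44598449 0.        ]
top sleeve [241.472 199.32 ] 0.37 [0.56267867 0.43512834 0.        ]
top spindle [357.696 195.2  ] 0.6 [ 0.57487275 -0.01556517  0.085     ]
top keeper_post [349.12 212.2 ] 0.41 [0.50264042 0.01264498 0.085     ]
side sleeve [270.912 294.   ] 0.87 [0.41284032 0.57794196 0.        ]
side sleeve [295.872 273.4  ] 0.86 [0.39887291 0.45168541 0.        ]
side sleeve [300.992 251.4  ] 0.67 [0.44839564 0.33502883 0.        ]
side sleeve [245.312 323.2  ] 0.64 [ 4.05248302e-01  7.22266433e-01 -1.11022302e-16]
side sleeve [332.096 188.8  ] 0.21 [ 0.57117649 -0.13695239  0.        ]
side spindle [320.512 180.6  ] 0.85 [ 0.57094783 -0.03408752  0.085     ]
side keeper_post [330.688 187.   ] 0.4 [ 0.50742409 -0.00218428  0.085     ]
```

View pics/w1.png

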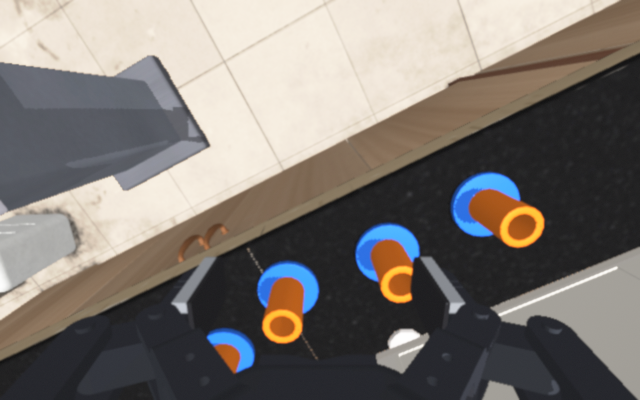

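All four sleeves show in the wrist view. The one meant is at (228,351), half hidden by the finger. The move was refused because every row needs all its keys, so nothing moved. I'll resend it.

Emit:
servo_tool(increments=[{"x": 0, "y": 0, "z": 0, "yaw": -1, "grip": 0}, {"x": 0, "y": 0, "z": 0, "yaw": -1, "grip": 0}, {"x": 0, "y": 0, "z": 0, "yaw": -1, "grip": 0}, {"x": 0, "y": 0, "z": 0, "yaw": -0.125, "grip": 0}, {"x": -0.72, "y": -0.98, "z": 0, "yaw": 0, "grip": 0}, {"x": -0.72, "y": -0.98, "z": 0, "yaw": 0, "grip": 0}, {"x": -0.72, "y": -0.98, "z": 0, "yaw": 0, "grip": 0}, {"x": -0.72, "y": -0.98, "z": 0, "yaw": 0, "grip": 0}, {"x": -0.72, "y": -0.98, "z": 0, "yaw": 0, "grip": 0}, {"x": -0.5, "y": -0.98, "z": 0, "yaw": 0, "grip": 0}, {"x": 0, "y": 0, "z": 0, "yaw": 0, "grip": 0}, {"x": 0, "y": 0, "z": 0, "yaw": 0, "grip": 0}])

```text
time: 2.5
position: [0.4464, 0.3226, 0.2314]
eef_rot: [3.141, -0.0, 3.14]
contact_force: [0.8, 0.6, -0.5]
finger_gap: 0.0856
grasp_force: 0.0
```

Run:
```python
from h import *
s=bot.get_state(); print(s["time"],s["position"],s["eef_rot"],s["joint_pos"])
c=bot.camera_info("wrist"); im=bot.snapshot("wrist"); cv2.imwrite("pics/w2.png",im[:,:,::-1])
for p,k in lm("wrist","sleeve"): print(p,k,onz("wrist",p,0,c))
for r in bot.regions_of("wrist","sleeve"):print(np.round(np.array(r["bbox"])*[640,400,640,400]),r["confidence"])
# orange top ring centre
hsv=cv2.cvtColor(im,cv2.COLOR_RGB2HSV);m=((hsv[:,:,0]>5)&(hsv[:,:,0]<20)&(hsv[:,:,1]>150)&(hsv[:,:,2]>220)).astype(np.uint8)
n,l,st,ce=cv2.connectedComponentsWithStats(m)
for i in range(1,n):
    if st[i,4]>200: print("orange",st[i],ce[i],onz("wrist",ce[i],.08,c))
for q in ("spindle","keeper_post"):
  for p,k in lm("wrist",q): print(q,p,k,onz("wrist",p,.085,c))
```

```text
2.5 [0.44636398 0.32259338 0.23139737] [ 3.14092818e+00 -8.96290398e-05  3.13980139e+00] [ 5.46385286e-01  1.65528613e-01  1.81011253e+00  6.67876771e-04
  1.16568181e+00 -1.02288289e+00]
[318.72 181.8 ] 0.96 [0.46168227 0.32484478 0.        ]
[543.424 143.52 ] 0.84 [0.41585215 0.58773576 0.        ]
[ 12.416 243.32 ] 0.72 [ 0.54267787 -0.07076322  0.        ]
[626. 118. 640. 171.] 0.92
[513. 109. 628. 180.] 0.81
[284. 149. 354. 221.] 0.75
[393.  99. 483. 170.] 0.66
orange [578 132  47  46 223] [600.60986547 154.2690583 ] [0.41625149 0.58712883 0.08      ]
keeper_post [ 12.672 239.8  ] 0.95 [0.50003902 0.02014611 0.085     ]
```

View pics/w2.png

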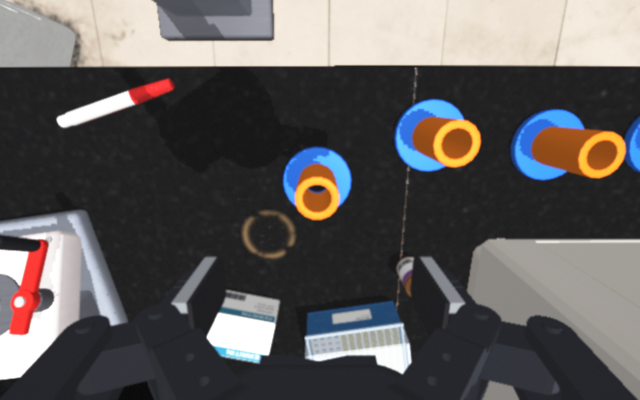

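The sleeve is clearly below the gripper: flange at about (318,181), top ring at (318,198). The rotator is at the left edge.

Run:
```python
from h import *
print(onz("wrist",(317.5,199),.08), bot.grip_depth)
```

```text
[0.45892374 0.32411288 0.08      ] 0.0187
```

Emit:
servo_tool(grip_force=25, increments=[{"x": -0.34, "y": 0.04, "z": 0.75, "yaw": 0, "grip": 0}, {"x": 0, "y": 0, "z": 1, "yaw": 0, "grip": 0}, {"x": 0, "y": 0, "z": 1, "yaw": 0, "grip": 0}, {"x": 0, "y": 0, "z": 1, "yaw": 0, "grip": 0}, {"x": 0, "y": 0, "z": 1, "yaw": 0, "grip": 0}, {"x": 0, "y": 0, "z": 0, "yaw": 0, "grip": 0}, {"x": 0, "y": 0, "z": 0, "yaw": 0, "grip": 1}, {"x": 0, "y": 0, "z": 0, "yaw": 0, "grip": 1}, {"x": 0, "y": 0, "z": 0, "yaw": 0, "grip": 1}, {"x": 0, "y": 0, "z": 0, "yaw": 0, "grip": 1}, {"x": 0, "y": 0, "z": 0, "yaw": 0, "grip": 1}, {"x": 0, "y": 0, "z": 0, "yaw": 0, "grip": 1}])

```text
time: 4.25
position: [0.4616, 0.3244, 0.0438]
eef_rot: [3.14, 0.003, -3.141]
contact_force: [-0.6, -1.8, 6.2]
finger_gap: 0.0438
grasp_force: 25.3
```

Emit:
servo_tool(increments=[{"x": 0, "y": 0, "z": -1, "yaw": 0, "grip": 1}, {"x": 0, "y": 0, "z": -1, "yaw": 0, "grip": 1}, {"x": 0, "y": 0, "z": -1, "yaw": 0, "grip": 1}, {"x": 0, "y": 0, "z": -1, "yaw": 0, "grip": 1}, {"x": 0, "y": -0.5, "z": -1, "yaw": 0, "grip": 1}, {"x": 0, "y": -1, "z": 0, "yaw": 0, "grip": 1}, {"x": 0, "y": -1, "z": 0, "yaw": 0, "grip": 1}, {"x": 0, "y": -1, "z": 0, "yaw": 0, "grip": 1}, {"x": 0, "y": -1, "z": 0, "yaw": 0, "grip": 1}, {"x": 0, "y": -0.5, "z": 0, "yaw": 0, "grip": 1}, {"x": 0, "y": 0, "z": 0, "yaw": 0, "grip": 1}, {"x": 0, "y": 0, "z": 0, "yaw": 0, "grip": 1}])

```text
time: 5.75
position: [0.46, 0.1245, 0.2416]
eef_rot: [3.141, 0.001, 3.141]
contact_force: [-0.3, -0.2, -3.8]
finger_gap: 0.0437
grasp_force: 26.9
```

Run:
```python
from h import *
s=bot.get_state(); print(s["time"],s["position"],s["eef_rot"],s["contact_force"],s["finger_gap"])
c=bot.camera_info("wrist"); im=bot.snapshot("wrist"); cv2.imwrite("pics/w3.png",im[:,:,::-1])
np.save("w3.npy",[np.array(c["K"]).tolist(),c["k1"],np.array(c["world_to_cam"]).tolist()] if 0 else np.array(c["world_to_cam"]))
for q,z in (("spindle",.085),("keeper_post",.09),("sleeve",.2)):
  for p,k in lm("wrist",q): print(q,p,k,onz("wrist",p,z,c))
bot.snapshot("top")
for q,z in (("spindle",.085),("keeper_post",.1)):
  for p,k in lm("top",q): print("top",q,p,k,onz("top",p,z))
bot.snapshot("side")
for q,z in (("spindle",.085),("keeper_post",.1)):
  for p,k in lm("side",q): print("side",q,p,k,onz("side",p,z))
```

```text
5.75 [0.45995445 0.12446694 0.24158436] [3.14070020e+00 6.52031800e-04 3.14131667e+00] [-0.28802625 -0.23383966 -3.81987796] 0.04369273623214151
spindle [176.768 287.4  ] 0.86 [ 0.57400863 -0.02590832  0.085     ]
keeper_post [220.288 225.4  ] 0.91 [0.50059207 0.02903629 0.09      ]
sleeve [321.216 226.12 ] 0.9 [0.45791085 0.12775166 0.2       ]
sleeve [593.216 122.2  ] 0.55 [0.39478496 0.28176452 0.2       ]
sleeve [176.704 289.68 ] 0.16 [0.50323377 0.03195504 0.2       ]
top spindle [360.384 192.6  ] 0.73 [ 0.58659637 -0.02511383  0.085     ]
side spindle [321.6  181.68] 0.66 [ 0.56226975 -0.02741732  0.085     ]
side keeper_post [329.024 189.6  ] 0.47 [0.48932529 0.04632081 0.1       ]
side keeper_post [271.616 223.   ] 0.38 [0.54881726 0.35799144 0.1       ]
```

View pics/w3.png

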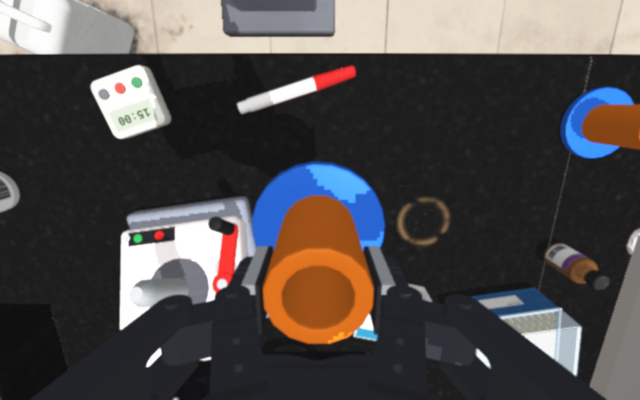

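The wrist view shows the sleeve held upright. The seat is at about (178,288), with the spindle tip at (140,293) and the post top near (215,223). The face's front edge slopes, so the rotator is slightly yawed. One enlarged crop will let me pick points.

Run:
```python
import cv2
im=cv2.imread("pics/w3.png"); cv2.imwrite("pics/w3c.png",cv2.resize(im[190:340,100:300],(800,600),interpolation=cv2.INTER_CUBIC))
```

```text
(no output)
```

View pics/w3c.png

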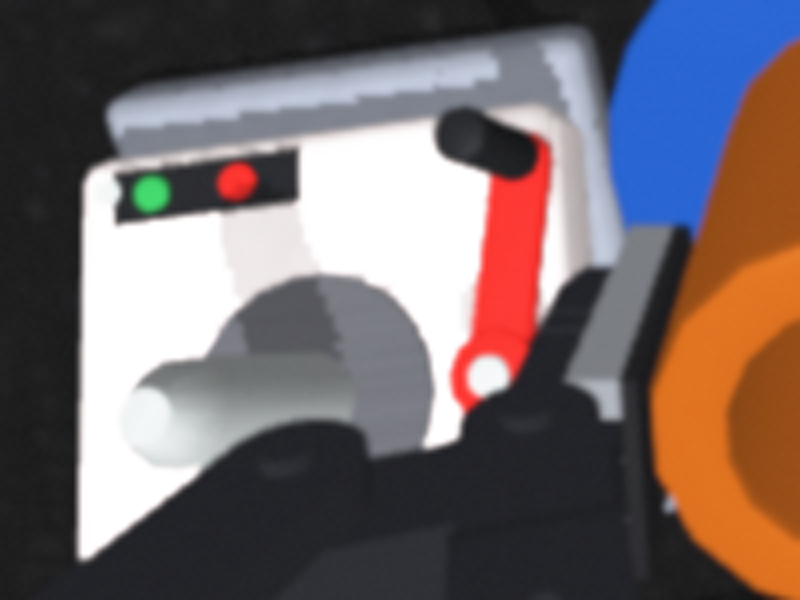

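Picks in the crop:

| Feature | Pixel |
|---|---|
| Spindle tip | (150,415) |
| Seat centre | (319,388) |
| Pivot cap | (488,378) |
| Post top | (462,135) |
| Face corners | (86,163), (577,108) |

I fit the rotator pose to these.

```bash
cat >> h.py <<'E'
def frame(x,y,yaw):
    c,s=np.cos(np.pi/6),np.sin(np.pi/6); Rz=cv2.Rodrigues(np.array([0,0,yaw],float))[0]
    R=Rz@np.array([[c,0,-s],[0,1,0],[s,0,c]]); return R,np.array([x,y,.085])
E
python3 - <<'E'
from h import *
from scipy.optimize import least_squares
c=bot.camera_info("wrist"); c={**c,"world_to_cam":np.load("w3.npy")}
px=np.array([(150,415),(319,388),(488,378),(462,135),(86,163),(577,108)])/4.+[100,190]
W=np.array([1,.5,1,1,.6,.6])[:,None]
def pts(p):
    R,t=frame(*p[:3]);q=p[3]
    L=np.array([(0,0,72),(0,0,0),(0,58,25),(-55*np.sin(q),58+55*np.cos(q),62),(-75,-70,-3),(-75,70,-3)])/1000
    return L@R.T+t
f=lambda p:((proj("wrist",pts(p),c)-px)*W).ravel()
r=least_squares(f,[.574,-.026,0.1,1.5]);print(r.x,np.round(f(r.x).reshape(-1,2),1))
R,t=frame(*r.x[:3]);print("tip",R@[0,0,.072]+t,"axis",R[:,2]); 
# sleeve bottom in hand
for p,k in lm("wrist","sleeve")[:1]: print("sleeve org at z",onz("wrist",p,.199,c))
print("height scale f",np.array(c["K"])[0,0])
E
```

```text
[ 0.57666003 -0.02422332  0.11978436  1.42905901] [[ 0.6 -0.1]
 [-0.6  1.3]
 [ 1.4  0.3]
 [-0.   0.7]
 [-0.8 -1.4]
 [-2.6 -1.4]]
tip [ 0.54091799 -0.02852525  0.14735383] axis [-0.49641721 -0.05974906  0.8660254 ]
sleeve org at z [0.45830517 0.12776365 0.199     ]
height scale f 318.53737809685737
```

Emit:
servo_tool(increments=[{"x": 0, "y": 0, "z": 0, "yaw": -0.8, "grip": 1}, {"x": -0.2, "y": -0.81, "z": 0, "yaw": 0, "grip": 1}, {"x": -0.2, "y": -0.81, "z": 0, "yaw": 0, "grip": 1}, {"x": -0.2, "y": -0.81, "z": 0, "yaw": 0, "grip": 1}, {"x": -0.2, "y": -0.81, "z": 0, "yaw": 0, "grip": 1}, {"x": -0.2, "y": -0.8, "z": 0, "yaw": 0, "grip": 1}, {"x": 0, "y": 0, "z": 0.45, "yaw": 0, "grip": 1}, {"x": 0, "y": 0, "z": 0.5, "yaw": 0, "grip": 1}, {"x": 0, "y": 0, "z": 0, "yaw": 0, "grip": 1}, {"x": 0, "y": 0, "z": 0, "yaw": 0, "grip": 1}])

```text
time: 7.55
position: [0.5191, -0.0312, 0.2034]
eef_rot: [3.141, 0.0, -3.021]
contact_force: [-0.2, 0.7, -1.7]
finger_gap: 0.044
grasp_force: 27.1
```

Emit:
servo_tool(increments=[{"x": 0, "y": 0, "z": 0.15, "yaw": 0, "grip": 1}, {"x": 0, "y": 0, "z": 0.12, "yaw": 0, "grip": 1}, {"x": 0.06, "y": 0, "z": 0.08, "yaw": 0, "grip": 1}, {"x": 0.08, "y": 0, "z": 0.07, "yaw": 0, "grip": 1}, {"x": 0.08, "y": 0, "z": 0.07, "yaw": 0, "grip": 1}, {"x": 0.08, "y": 0, "z": 0.07, "yaw": 0, "grip": 1}])

```text
time: 8.3
position: [0.5096, -0.034, 0.1855]
eef_rot: [-3.139, 0.006, -3.021]
contact_force: [-4.9, -2.0, 14.4]
finger_gap: 0.0431
grasp_force: 23.5
```

Emit:
servo_tool(increments=[{"x": 0.08, "y": 0, "z": 0.07, "yaw": 0, "grip": 1}, {"x": 0.08, "y": 0, "z": 0.07, "yaw": 0, "grip": 1}, {"x": 0.08, "y": 0, "z": 0.07, "yaw": 0, "grip": 1}, {"x": 0.08, "y": 0, "z": 0.07, "yaw": 0, "grip": 1}, {"x": 0, "y": 0, "z": 0, "yaw": 0, "grip": 1}])

```text
time: 8.93
position: [0.4967, -0.0363, 0.1723]
eef_rot: [-3.138, 0.005, -3.022]
contact_force: [-2.1, -3.2, 5.5]
finger_gap: 0.043
grasp_force: 24.6
```

Run:
```python
from h import *
im=bot.snapshot("wrist"); cv2.imwrite("pics/w4.png",im[:,:,::-1])
sd=bot.snapshot("side"); cv2.imwrite("pics/s4.png",sd[:,:,::-1])
a=cv2.resize(sd[140:240,260:390],(520,400),interpolation=cv2.INTER_CUBIC)
o=np.zeros((600,800,3),np.uint8); o[:300,:480]=cv2.resize(im,(480,300)); o[200:600,280:800]=a
o[:300,:480]=cv2.resize(im,(480,300)) ; o[300:600,:390]=cv2.resize(a,(390,300)); o[:,480:]=0; o[300:,390:]=0
cv2.imwrite("pics/c4.png",o[:,:,::-1])
```

```text
(no output)
```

View pics/c4.png

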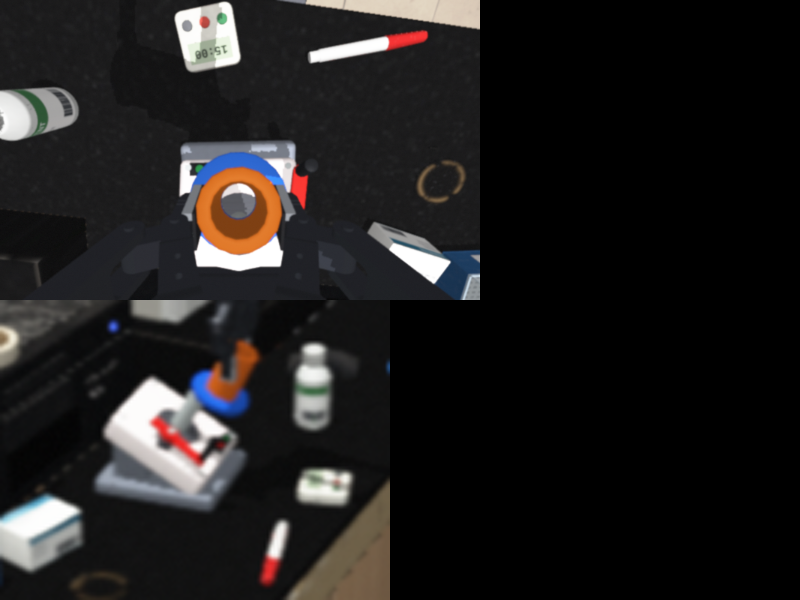

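The pre-tilt worked: the sleeve now leans about the same as the spindle, with the flange's far edge still on the spindle tip. Next I back off along the axis and centre the bore over the tip.

Emit:
servo_tool(increments=[{"x": 0.06, "y": 0, "z": -0.11, "yaw": 0, "grip": 1}, {"x": 0.06, "y": 0, "z": -0.11, "yaw": 0, "grip": 1}, {"x": -0.18, "y": 0, "z": -0.11, "yaw": 0, "grip": 1}, {"x": -0.18, "y": 0, "z": -0.1, "yaw": 0, "grip": 1}, {"x": 0, "y": 0, "z": 0, "yaw": 0, "grip": 1}, {"x": 0, "y": 0, "z": 0, "yaw": 0, "grip": 1}])

```text
time: 9.78
position: [0.5038, -0.0334, 0.1866]
eef_rot: [3.141, -0.001, -3.021]
contact_force: [-0.3, 0.2, -2.5]
finger_gap: 0.0431
grasp_force: 25.8
```

Run:
```python
from h import *
s=bot.get_state();P=s["position"];print(P)
c=bot.camera_info("wrist");im=bot.snapshot("wrist")
sd=bot.snapshot("side")
R,t=frame(.5767,-.0242,.12); tip=R@[0,0,.072]+t
w=im.copy()
print("tip px",proj("wrist",tip,c), "top-rim pred", proj("wrist",P+[0,0,.019]+R[:,2]*.0175,c),"bottom pred",proj("wrist",P+[0,0,.019]-R[:,2]*.0625,c))
print("axis offset of P from spindle axis, in spindle frame mm:",R.T@(P+[0,0,.019]-t)*1000)
o=np.zeros((600,800,3),np.uint8)
o[:,:400]=cv2.resize(im[190:370,260:380],(400,600),interpolation=cv2.INTER_CUBIC)
o[:,400:]=cv2.resize(sd[140:215,310:360],(400,600),interpolation=cv2.INTER_CUBIC)
cv2.imwrite("pics/c5.png",o[:,:,::-1])
```

```text
[ 0.50381958 -0.03341093  0.18658944]
tip px [[316.61589267 284.00788531]] top-rim pred [[314.77710532 281.36739488]] bottom pred [[315.92579197 278.87909196]]
axis offset of P from spindle axis, in spindle frame mm: [ -3.32261389  -0.42001578 141.16300428]
```

View pics/c5.png

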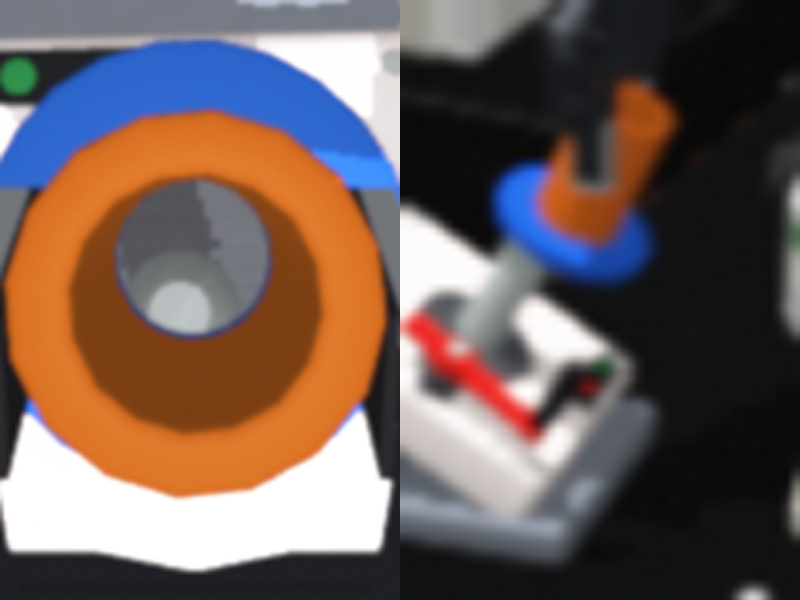

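The wrist crop looks straight through the bore. The far rim is centred at (193,257) and the spindle tip is inside it at (180,308). In the side crop the sleeve leans slightly less than the spindle. I work out the tilt and the correction.

Run:
```python
from h import *
from scipy.optimize import brentq
c=bot.camera_info("wrist");P=bot.get_state()["position"]+[0,0,.019]
R,t=frame(.5767,-.0242,.12);u=np.array([np.cos(.12),np.sin(.12),0]);v=np.array([-np.sin(.12),np.cos(.12),0]);z=np.array([0,0,1.])
for s in(.0575,.0625):
    B=lambda th:P+s*(np.sin(th)*u-np.cos(th)*z)
    th=brentq(lambda th:proj("wrist",B(th),c)[0,1]-267.1,0,.8)
    b=B(th);tip=R@[0,0,.072]+t
    # tip depth from plane of fit; use observed tip pixel at the tip's height
    to=onz("wrist",(314,282.4),tip[2],c); bo=onz("wrist",(317.9,267.1),b[2],c)
    d=to-bo; print(s,np.degrees(th),"b-tip du,dv,dz mm:",np.round([d@u*1e3,d@v*1e3,d[2]*1e3],1), "tip obs-fit",np.round((to-tip)*1e3,1))
```

```text
0.0575 22.8697063668524 b-tip du,dv,dz mm: [13.9 -2.5 -5.1] tip obs-fit [-1.3 -1.9  0. ]
0.0625 23.332946780854257 b-tip du,dv,dz mm: [11.5 -2.5 -0.7] tip obs-fit [-1.3 -1.9  0. ]
```

Emit:
servo_tool(increments=[{"x": 0, "y": 0, "z": -0.15, "yaw": 0, "grip": 1}, {"x": -0.16, "y": -0.06, "z": 0, "yaw": 0, "grip": 1}, {"x": -0.16, "y": 0, "z": 0, "yaw": 0, "grip": 1}, {"x": 0, "y": 0, "z": 0, "yaw": 0, "grip": 1}, {"x": 0, "y": 0, "z": 0.1, "yaw": 0, "grip": 1}, {"x": 0, "y": 0, "z": 0.13, "yaw": 0, "grip": 1}, {"x": -0.06, "y": 0, "z": 0.11, "yaw": 0, "grip": 1}, {"x": -0.06, "y": 0, "z": 0.11, "yaw": 0, "grip": 1}, {"x": -0.06, "y": 0, "z": 0.11, "yaw": 0, "grip": 1}, {"x": 0, "y": 0, "z": 0, "yaw": 0, "grip": 1}])

```text
time: 11.12
position: [0.5241, -0.0335, 0.17]
eef_rot: [3.141, -0.0, -3.022]
contact_force: [-0.0, -0.1, -3.3]
finger_gap: 0.043
grasp_force: 25.8
```

Emit:
servo_tool(increments=[{"x": -0.05, "y": 0, "z": 0.13, "yaw": 0, "grip": 1}, {"x": -0.05, "y": 0, "z": 0.13, "yaw": 0, "grip": 1}, {"x": -0.05, "y": 0, "z": 0.13, "yaw": 0, "grip": 1}, {"x": -0.05, "y": 0, "z": 0.13, "yaw": 0, "grip": 1}, {"x": -0.05, "y": 0, "z": 0.13, "yaw": 0, "grip": 1}, {"x": -0.055, "y": 0, "z": 0.13, "yaw": 0, "grip": 1}])

```text
time: 11.88
position: [0.5376, -0.0321, 0.1399]
eef_rot: [-3.141, 0.003, -3.022]
contact_force: [2.9, 2.0, 3.5]
finger_gap: 0.0432
grasp_force: 24.8
```

Emit:
servo_tool(increments=[{"x": -0.055, "y": 0, "z": 0.11, "yaw": 0, "grip": 1}, {"x": -0.055, "y": 0, "z": 0.11, "yaw": 0, "grip": 1}, {"x": -0.055, "y": 0, "z": 0.11, "yaw": 0, "grip": 1}, {"x": -0.05, "y": 0, "z": 0.1, "yaw": 0, "grip": 1}])

```text
time: 12.38
position: [0.5451, -0.031, 0.122]
eef_rot: [-3.141, 0.001, -3.022]
contact_force: [3.0, 1.4, 5.2]
finger_gap: 0.0426
grasp_force: 25.0
```

Emit:
servo_tool(increments=[{"x": -0.05, "y": 0, "z": 0.09, "yaw": 0, "grip": 1}, {"x": -0.04, "y": 0, "z": 0.08, "yaw": 0, "grip": 1}, {"x": 0, "y": 0, "z": 0, "yaw": 0, "grip": 1}])

```text
time: 12.75
position: [0.5479, -0.0311, 0.1171]
eef_rot: [-3.141, -0.002, -3.021]
contact_force: [-2.3, -0.7, 15.8]
finger_gap: 0.0427
grasp_force: 27.7
```

Emit:
servo_tool(increments=[{"x": -0.04, "y": 0, "z": 0.07, "yaw": 0, "grip": 1}, {"x": -0.03, "y": 0, "z": 0.06, "yaw": 0, "grip": 1}, {"x": 0, "y": 0, "z": 0, "yaw": 0, "grip": 1}])

```text
time: 13.12
position: [0.5489, -0.0312, 0.1154]
eef_rot: [-3.141, -0.008, -3.021]
contact_force: [-13.8, -1.4, 38.0]
finger_gap: 0.0428
grasp_force: 31.7
```

Run:
```python
from h import *
R,t=frame(.5767,-.0242,.12)
s=bot.get_state();print("P in spindle mm",R.T@(s["position"]+[0,0,.019]-t)*1000,s["contact_force"])
c=bot.camera_info("wrist");im=bot.snapshot("wrist");cv2.imwrite("pics/w6.png",im[:,:,::-1])
for p,k in lm("wrist","sleeve")+lm("wrist","keeper_post"): print(p,k,onz("wrist",p,.085,c))
hsv=cv2.cvtColor(im,cv2.COLOR_RGB2HSV)
m=((hsv[:,:,0]>105)&(hsv[:,:,0]<120)&(hsv[:,:,1]>150)&(hsv[:,:,2]>120)).astype(np.uint8)
n,l,st,ce=cv2.connectedComponentsWithStats(m);print([list(x) for x in st[1:] if x[4]>100])
# predicted flange top circle extent when home vs 5 mm short
a=np.linspace(0,2*np.pi,90)
for off in(0,.003,.006,.01):
    q=proj("wrist",np.c_[.04*np.cos(a),.04*np.sin(a),0*a+.01+off]@R.T+t,c);print(off,q.min(0),q.max(0))
```

```text
P in spindle mm [ 1.88093039e-02 -3.57140176e+00  5.69916716e+01] [-13.77235626  -1.44051203  38.02671297]
[449.6  168.52] 0.95 [0.49953539 0.03747887 0.085     ]
[563.776 325.8  ] 0.74 [0.5914955  0.13607097 0.085     ]
[[np.int32(263), np.int32(211), np.int32(114), np.int32(35), np.int32(845)], [np.int32(266), np.int32(310), np.int32(105), np.int32(38), np.int32(1085)]]
0 [253.45163438 212.47905961] [390.32976752 353.48891209]
0.003 [252.42729741 211.49676833] [391.48542337 354.76478771]
0.006 [251.36981439 210.48423602] [392.6784672  356.08407277]
0.01 [249.90543557 209.08468798] [394.33055491 357.91456109]
```

The force rises along the spindle axis against a hard stop: a 5.5 mm command moved the tool only 2 mm. That puts the sleeve on its seat. I ease the pressure, open part way and rise.

Emit:
servo_tool(increments=[{"x": 0.04, "y": 0, "z": -0.07, "yaw": 0, "grip": 1}, {"x": 0, "y": 0, "z": 0, "yaw": 0, "grip": 1}, {"x": 0, "y": 0, "z": 0, "yaw": 0, "grip": 0.25}, {"x": 0, "y": 0, "z": 0, "yaw": 0, "grip": 0.25}, {"x": 0, "y": 0, "z": 0, "yaw": 0, "grip": 0.25}, {"x": 0, "y": 0, "z": -0.4, "yaw": 0, "grip": 0.25}, {"x": 0, "y": 0, "z": -1, "yaw": 0, "grip": 0.25}, {"x": 0, "y": 0, "z": -1, "yaw": 0, "grip": 0.25}, {"x": 0.5, "y": 0, "z": -0.5, "yaw": 0, "grip": 1}, {"x": 0.8, "y": 0, "z": 0, "yaw": 0, "grip": 1}, {"x": 0, "y": 0, "z": 0, "yaw": 0, "grip": 1}, {"x": 0, "y": 0, "z": 0, "yaw": 0, "grip": 1}])

```text
time: 14.78
position: [0.4985, -0.0367, 0.2297]
eef_rot: [-3.141, 0.002, -3.022]
contact_force: [0.3, 0.5, 0.4]
finger_gap: 0.0001
grasp_force: 0.0
```

Run:
```python
from h import *
s=bot.get_state();print(s["position"],s["eef_rot"],s["contact_force"],s["finger_gap"],s["time"])
c=bot.camera_info("wrist");im=bot.snapshot("wrist");np.save("w7.npy",np.array(c["world_to_cam"]))
for p,k in lm("wrist","sleeve")+lm("wrist","keeper_post"): print(p,k,onz("wrist",p,.085,c))
sd=bot.snapshot("side"); print(lm("side","sleeve"))
R,t=frame(.5754,-.0261,.12)
L=np.array([(0,0,0),(0,0,.08),(0,.058,.025),(-.0545,.0658,.062),(-.04,0,.01),(0,.04,.01),(0,-.04,.01)])
print(proj("wrist",L@R.T+t,c).round(1).tolist())
o=np.zeros((600,800,3),np.uint8)
o[:400,:640]=im
o[400:,:400]=cv2.resize(sd[150:220,270:410],(400,200),interpolation=cv2.INTER_CUBIC)
cv2.imwrite("pics/c7.png",o[:,:,::-1])
```

```text
[ 0.49852357 -0.0366955   0.22967   ] [-3.14120599e+00  1.69437026e-03 -3.02175551e+00] [0.31718279 0.4840688  0.44020515] 5.198385732948249e-05 14.775
[393.792 197.92 ] 0.71 [0.50010958 0.0365993  0.085     ]
[(array([243.712, 324.   ]), 0.98), (array([269.824, 295.   ]), 0.8), (array([296.128, 272.52 ]), 0.78), (array([318.4 , 180.48]), 0.62)]
[[318.1, 262.1], [318.1, 258.2], [380.6, 261.1], [395.3, 194.4], [318.1, 221.1], [359.2, 261.7], [277.0, 261.6]]
```

View pics/c7.png

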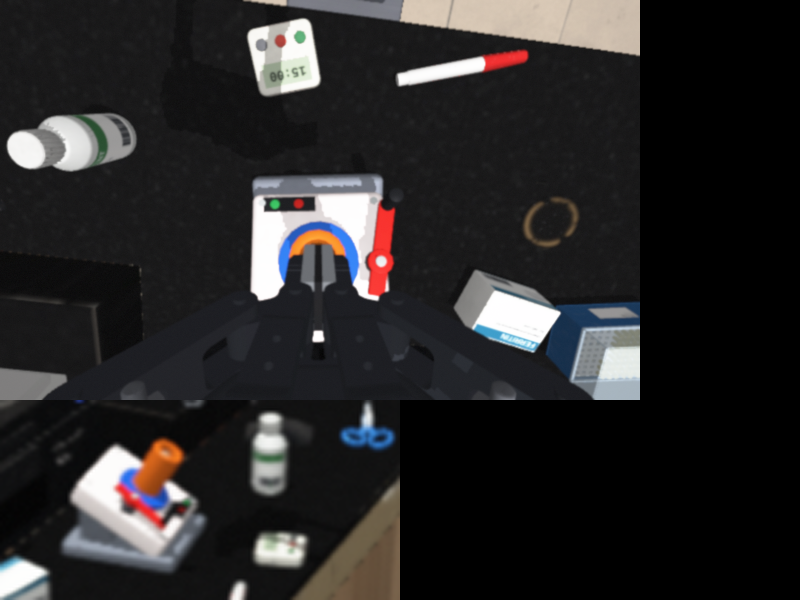

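The sleeve is home: the flange edges at (277,262), (358,262) and (318,221) sit where the model puts a seated flange, within a pixel or so. The post top at (396,195) also matches its prediction. Next I lower the closed fingers on the spindle side of the post.

Emit:
servo_tool(increments=[{"x": -0.14, "y": 0.98, "z": 0, "yaw": 0, "grip": 1}, {"x": 0, "y": 0, "z": 0.9, "yaw": 0, "grip": 1}, {"x": 0, "y": 0, "z": 0.9, "yaw": 0, "grip": 1}, {"x": 0, "y": 0, "z": 0.6, "yaw": 0, "grip": 1}, {"x": 0, "y": 0, "z": 0.45, "yaw": 0, "grip": 1}, {"x": 0, "y": 0, "z": 0.42, "yaw": 0, "grip": 1}, {"x": 0, "y": 0, "z": 0, "yaw": 0, "grip": 1}, {"x": 0, "y": 0, "z": 0, "yaw": 0, "grip": 1}])

```text
time: 16.02
position: [0.4994, 0.0029, 0.0985]
eef_rot: [-3.141, 0.001, -3.022]
contact_force: [-0.1, 0.7, -0.6]
finger_gap: -0.0001
grasp_force: 0.0
```

Emit:
servo_tool(increments=[{"x": 0.05, "y": 0.2, "z": 0, "yaw": 0, "grip": 1}, {"x": 0.08, "y": 0.13, "z": 0, "yaw": 0, "grip": 1}, {"x": 0.08, "y": 0.13, "z": -0.02, "yaw": 0, "grip": 1}, {"x": 0.04, "y": 0.2, "z": -0.04, "yaw": 0, "grip": 1}, {"x": 0.04, "y": 0.2, "z": -0.04, "yaw": 0, "grip": 1}, {"x": -0.11, "y": 0.16, "z": -0.07, "yaw": 0, "grip": 1}, {"x": -0.11, "y": 0.16, "z": -0.07, "yaw": 0, "grip": 1}])

```text
time: 16.9
position: [0.4895, 0.0501, 0.1074]
eef_rot: [3.141, -0.002, -3.021]
contact_force: [-1.6, -0.3, 0.5]
finger_gap: -0.0001
grasp_force: 0.7
```

Run:
```python
from h import *
s=bot.get_state();c=bot.camera_info("wrist");bot.snapshot("wrist");print(s["position"])
R,t=frame(.5754,-.0261,.12)
for p,k in lm("wrist","keeper_post"): print(p,k)
for q in (1.43,1.2,.9,.6,.3,0): print(q,proj("wrist",R@[-.055*np.sin(q),.058+.055*np.cos(q),.045]+t,c).round(0).tolist())
```

```text
[0.48945316 0.05008599 0.10737853]
1.43 [[278.0, 262.0]]
1.2 [[301.0, 268.0]]
0.9 [[327.0, 284.0]]
0.6 [[349.0, 308.0]]
0.3 [[364.0, 338.0]]
0 [[370.0, 373.0]]
```

Emit:
servo_tool(increments=[{"x": -0.14, "y": 0.19, "z": -0.07, "yaw": 0, "grip": 1}, {"x": -0.15, "y": 0.19, "z": -0.08, "yaw": 0, "grip": 1}, {"x": -0.17, "y": 0.1, "z": -0.1, "yaw": 0, "grip": 1}, {"x": -0.17, "y": 0.1, "z": -0.1, "yaw": 0, "grip": 1}, {"x": -0.07, "y": 0.03, "z": 0, "yaw": 0, "grip": 1}, {"x": -0.07, "y": 0, "z": 0, "yaw": 0, "grip": 1}, {"x": 0, "y": 0, "z": 0, "yaw": 0, "grip": 1}])

```text
time: 17.88
position: [0.5142, 0.0767, 0.1214]
eef_rot: [-3.141, -0.01, -3.021]
contact_force: [-9.9, -3.0, 8.4]
finger_gap: 0.0
grasp_force: 5.1
```

The tool reached the predicted stop position and meets a firm 10 N. I press a touch more, then back off and check.

Emit:
servo_tool(increments=[{"x": -0.06, "y": 0, "z": 0, "yaw": 0, "grip": 1}, {"x": 0, "y": 0, "z": 0, "yaw": 0, "grip": 1}, {"x": 0.4, "y": 0, "z": 0, "yaw": 0, "grip": 1}, {"x": 0.8, "y": 0, "z": 0, "yaw": 0, "grip": 1}, {"x": 0.8, "y": 0, "z": -0.5, "yaw": 0, "grip": 1}, {"x": 0, "y": -0.5, "z": -1, "yaw": 0, "grip": 1}, {"x": 0, "y": -0.5, "z": -1, "yaw": 0, "grip": 1}, {"x": 0, "y": 0, "z": -1, "yaw": 0, "grip": 1}, {"x": 0, "y": 0, "z": 0, "yaw": 0, "grip": 1}, {"x": 0, "y": 0, "z": 0, "yaw": 0, "grip": 1}])

```text
time: 19.12
position: [0.4455, 0.0287, 0.2612]
eef_rot: [3.141, 0.001, -3.022]
contact_force: [-0.6, 0.7, -0.3]
finger_gap: -0.0002
grasp_force: 0.0
```

Run:
```python
from h import *
s=bot.get_state();print(s["position"],s["contact_force"],s["time"])
R,t=frame(.5754,-.0261,.12)
for n in("wrist","top","side"):
    c=bot.camera_info(n);im=bot.snapshot(n)
    print(n,"post",lm(n,"keeper_post"),"sleeve",lm(n,"sleeve"))
    for q in (0,.1,.2): print(q,proj(n,R@[-.055*np.sin(q),.058+.055*np.cos(q),.045]+t,c).round(1).tolist())
    print("seat",proj(n,t,c).round(1))
    if n=="wrist":
        hsv=cv2.cvtColor(im,cv2.COLOR_RGB2HSV);m=(((hsv[:,:,0]<4)|(hsv[:,:,0]>175))&(hsv[:,:,1]>170)&(hsv[:,:,2]>120)).astype(np.uint8)
        k,l,st,ce=cv2.connectedComponentsWithStats(m)
        for i in range(1,k):
            if st[i,4]>60:
                ys,xs=np.nonzero(l==i);print("red",st[i],ce[i],cv2.minAreaRect(np.c_[xs,ys].astype(np.float32)))
        print("tongue/handle pred q0",proj("wrist",np.array([(0,.026,.019),(0,.121,.019)])@R.T+t,c).round(1).tolist())
        hb=((hsv[:,:,0]>105)&(hsv[:,:,0]<120)&(hsv[:,:,1]>150)&(hsv[:,:,2]>100)).astype(np.uint8)
        k,l,st,ce=cv2.connectedComponentsWithStats(hb);print("blue",[x.tolist() for x in st[1:] if x[4]>150])
        a=np.linspace(0,6.28,90);q=proj("wrist",np.c_[.04*np.cos(a),.04*np.sin(a),0*a+.01]@R.T+t,c);print("flange pred",q.min(0),q.max(0))
```

```text
[0.44553371 0.02866481 0.26124874] [-0.55256415  0.73482278 -0.26951669] 19.125
wrist post [(array([358.72, 286.2 ]), 0.6)] sleeve [(array([256.512, 287.52 ]), 0.89)]
0 [[359.6, 285.7]]
0.1 [[359.1, 280.1]]
0.2 [[358.2, 274.6]]
seat [[255.4 284.3]]
red [404  96  40  19 490] [422.89591837 103.85306122] ((424.0606384277344, 104.1445083618164), (14.293375968933105, 38.69855499267578), 81.25383758544922)
red [236 228   9   8  62] [240.11290323 231.40322581] ((240.0, 231.5), (7.0, 8.0), 90.0)
red [278 279   7  12  62] [280.5        283.20967742] ((281.0, 284.5), (11.0, 6.0), 90.0)
tongue/handle pred q0 [[276.1, 284.8], [363.9, 284.9]]
blue [[612, 146, 28, 60, 703], [229, 250, 59, 49, 594], [487, 316, 99, 24, 1072]]
flange pred [217.63162907 248.27032264] [289.72325794 322.66983132]
top post [] sleeve [(array([195.328, 230.28 ]), 0.83), (array([163.072, 228.92 ]), 0.56), (array([421.824, 232.92 ]), 0.53)]
0 [[330.8, 197.0]]
0.1 [[330.9, 198.5]]
0.2 [[331.2, 200.0]]
seat [[360.5 195.3]]
side post [(array([314.176, 181.4  ]), 0.59)] sleeve [(array([319.616, 179.4  ]), 0.81), (array([294.528, 273.12 ]), 0.81), (array([269.376, 296.12 ]), 0.69), (array([245.312, 323.72 ]), 0.64)]
0 [[312.9, 185.3]]
0.1 [[314.1, 186.1]]
0.2 [[315.3, 186.8]]
seat [[318.6 181.2]]
```

The post is found at (358.7,286.2), against (359.6,285.7) predicted for locked. The red tongue shows over the blue flange at (281,284), the sleeve is on its seat and the arm is clear.

```bash
python3 -c "
from rig import bot
print(bot.job_done())"
```

```text
the job is handed in; nothing more can be done
None
```

The sleeve is fully home on its seat, the red keeper is swung round and locked over the blue flange, and the arm is clear; I handed the job in at about 19 s of the 54 s, but the judge's result was not shown.

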